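# Find and mark the high spot of a disc on a truing stand

### The job

Turn the disc on the truing stand slowly by its crank handle, feel where its rim pushes the spring feeler back farthest, and leave the disc standing with that high spot right at the feeler tip, handle released. Then mark it: set the rusty nut gently, flat on the disc, on the spot in line with the feeler just inside the rim. Keep your hands off the feeler gauge, never let the disc run away, and leave the other things where they are.

Things in the scene. Friction and masses are not known exactly. Their poses are not given: they have to be found in the camera images.
- crank: Dark steel crank on the upright spindle of the green truing stand, a steel disc clamped under it and turning with it. Origin on the spindle axis at the disc's underside (z = 0.040 m); z up is the turning axis; x points along the arm to the handle. Turns either way. Bearing drag of about 0.15 Nm (3 N at the handle) resists turning and holds the disc where it is left. Over 2 rad/s is too fast.
- disc_face (a point): Centre of the disc's top face, on the spindle axis, z = 0.054 m; does not turn. The flat disc is 176 mm across and 14 mm thick; its rim is round but for one smooth high spot, 5 mm proud at its top and about 30 degrees wide. The disc was clamped anyhow: the high spot lies somewhere more than 90 degrees away from the handle.
- handle (a point): Centre of the crank handle, z = 0.092 m, 50 mm from the spindle axis: an upright black sleeve, 18 mm thick, z = 0.070 to 0.114 m, free to spin on its pin, so an unturning gripper can hold it all the way round. Crank arm and hub reach up to z = 0.069 m, the spindle stub on the axis to 0.076 m.
- feeler_tip (a point): Where the feeler's brass roller meets the round part of the rim (point fixed to the gauge), 88 mm from the axis. A spring presses it on: about 5 N on the round part, 14 N on the high spot's top. Climbing adds up to 0.22 Nm (4.5 N at the handle) of resistance; beyond the top the disc is pushed onward as much; the top lies midway. Stop within 0.12 rad of it.
- gauge: Grey feeler gauge (50 mm wide, 44 mm deep, top at z = 0.057 m) bolted to the stand's bed beside the disc. It carries the sprung feeler rod, whose red tail comes farther out at the back as the rim pushes the feeler. Origin at bench level under the middle of its housing, 125 mm from the spindle axis; x points along the feeler to the spindle axis, z up.
- mark_spot (a point): The spot to mark: a point fixed to the gauge (it does not turn with the disc), on the disc's top face (z = 0.054 m), on the feeler's line, 62 mm from the spindle axis and 26 mm inside the rim.
- nut_center (a point): Centre (half-way up) of the loose rusty hexagon nut, 30 mm across flats, 34 mm across corners, 16 mm high, 0.06 kg, lying flat on the bench at the start. z up; its x axis goes square through a pair of flats.
- white_roll: Roll of white tape lying flat on the bench, 75 mm across, 20 mm high, origin under its centre. To be left alone.
- valve: Brass ball valve with a yellow lever lying on the bench, 34 x 104 mm, 56 mm high, origin at its underside. To be left alone.
- bearing: Ball bearing lying flat on the bench, 62 mm across, 16 mm high, origin under its centre. To be left alone.
Mind the look-alikes: they are no part of the job. Leave any white look-alike of the part that bears nut_center alone.

How it is judged:
By the outcome, as a careful person would: the job done as asked, in the order asked, and still so for the second after the job is handed in, with the robot touching nothing.
It also fails if it takes over 72 s, if anything falls off the work surface, if the arm or the gripper's body presses on something with over 40 N, if the wrist force passes 120 N, or if a joint passes its speed limit or range.

### The arm

A 6-joint arm with a two-finger parallel gripper is mounted at the origin on the work surface; the furniture and walls round the work are solid. World frame = base frame: x ahead of the robot, y to its left, z up, the work surface at z = 0. Lengths are in mm, angles in rad, forces in N, time in s.
With the tool pointing down it reaches from about 400 to 925 mm from the base axis. Payload 12.5 kg.
Tool frame: the origin (TCP) lies at the centre of the arm's flange, where the gripper is bolted on; the fingertips stand 190 mm ahead of it and the grasp point (between the pads) lies 171 mm ahead of it; z points along the fingers, y is the line along which they close (so a half turn about z gives the same grasp; the last joint's range is limited). The gripper opens to 95 mm and grips with 3 to 60 N. Pads are 20 mm wide; open, the fingers measure 119 mm over their backs; the gripper's body (75 mm by 180 mm) begins 59 mm behind the grasp point.
Start: joints at [-1.391, 0.491, 1.559, -0, 1.092, -0.106], TCP at [176.223, -599.642, 404.761] pointing down, gripper open.
Joint ranges: [-3.1, 3.1], [-0.84, 2.19], [0.05, 2.79], [-1.13, 4.28], [0.06, 2.93], [-2.69, 2.69]. Speed limits (rad/s): [2.22, 2.22, 2.79, 3.14, 3.14, 3.14].

### API

Orientations are given as [roll, pitch, yaw] about the fixed x, y, z axes, in that order (R = Rz(yaw) Ry(pitch) Rx(roll)).
In Python, from cell import env, read_camera, search_frame, cut_out gives the robot as it stands. The module is installed in compiled form; this text tells all that it offers.
- The arm moves only by the tool move_arm, never from a script. Its argument "commands" is a list of rows, each a list of 3 entries, a list of its own where there are three numbers: the shift along the world's x, y, z normalised to -1 to 1, where 1 is 0.03 m, then the turn about the world's z normalised to -1 to 1, where 1 is 0.08 rad, then the opening, from -1 (shut) to 1 (fully open), so that 0 is half open. A call has 1 to 20 rows; each row shifts and turns the commanded pose from where the row before left it; what a row does not reach is not made up. A row lasts 1/12 s, in which the tool goes at most 41.7 mm and 7.16 degrees, less where a joint would pass 70% of its speed; a pose out of reach is approached as far as the arm can. A call with a number of a shift or a turn outside -1 to 1 is refused whole. A call with a gripper value outside its range is refused whole. The fingers move at their own pace and stop on an object; the grip force is fixed at half the most. Time passes only in rows, so rows that do not move let the fingers close. It gives the time, the measured TCP pose, the force, the opening and the grip force at its end, in the units of the state.
- env.state(): the state, without advancing time (a new reading comes with each control period).
- read_camera(name): name is "scene" or "top" or "wrist"; returns a dict with "image" (480x640x3 uint8, red, green, blue), "fx", "fy", "cx", "cy" (pixels), "rvec" (rotation vector, rad) and "tvec" (3), from world to camera coordinates, as OpenCV has them. Camera axes: x right, y down, z forward; pixel columns grow to the right and rows downward; lengths in mm; the calibration is good to about 2 mm. A picture is of the moment at which its call begins. There is no depth.
- env.job_done(): hands the job in; it is judged then, once.
Trained networks look in a picture, given as the dict that the camera call returned (one of the last four; its "shot" number tells which), for a name from the list of things; names that differ only in an ending like _2 or _b are one class to them, and where a whole thing is asked for, a point or a joint stands for the part that bears it (a point fixed in the world has none). Each returns a list of dicts, best first, with "confidence" (0 to 1); they miss things now and then, are a little off and sometimes report something else, mostly with a low value. They report only what shows in the picture. A call takes as long as a camera call. They do not tell look-alikes from the thing itself.
- search_frame(thing, picture): "at" ([column, row] in pixels, amid what is visible of it).
- cut_out(thing, picture): "region" (480x640 bool, what is visible of it) and "at" ([column, row] in pixels, amid what is visible of it).
The state is a dict: "t": time; "joints": joint angles; "qvel": joint speeds; "tau": joint torques, N m; "eef_pos": TCP position; "tcp_rot": TCP orientation; "ft_force": force on the tool from outside, world axes, zero at the start; "moment": the same for the moment, N m; "opening": opening from 0.0 (shut) to 1.0 (fully open); "grip_force": force on a finger pad.
Only numpy, scipy, OpenCV 4.12 (cv2) and the standard library are available. Lean on these libraries where they do the work, as an engineer would, in place of code of your own. Each camera call takes 0.05 s, during which the arm holds its last target. There are 200 camera calls.

## Working session

There is one attempt and no reset: what is moved stays moved. The work goes in short steps, Python scripts to look and compute and a tool call to move; the robot and the scene stay as the last step left them, time stands still between calls to the robot, and variables do not carry over. Pictures are saved under pics/ and viewed, at most 10 in all, crops included, and the job is handed in when it is done.

Besides the shell and the picture viewer there is one more tool, called after "Request:" as name(argument=value, ...), one argument or row to a line, values as JSON. move_arm: Moves the arm, as the interface text tells. Its arguments: {"type":"object","properties":{"commands":{"type":"array","items":{"type":"array"}}},"required":["commands"]}

```bash
mkdir -p pics; cat > h.py <<'E'
import numpy as np, cv2
from cell import env, read_camera, search_frame, cut_out
def ray(p,uv,z):
    R=cv2.Rodrigues(np.array(p["rvec"],float))[0]; t=np.array(p["tvec"],float).ravel()
    d=R.T@np.array([(uv[0]-p["cx"])/p["fx"],(uv[1]-p["cy"])/p["fy"],1.]); c=-R.T@t
    return c+d*(z-c[2])/d[2]
def proj(p,X):
    R=cv2.Rodrigues(np.array(p["rvec"],float))[0]; t=np.array(p["tvec"],float).ravel()
    q=R@np.array(X,float)+t; return [p["fx"]*q[0]/q[2]+p["cx"],p["fy"]*q[1]/q[2]+p["cy"]]
def save(p,n,box=None,s=1):
    im=p["image"]
    if box: im=im[box[1]:box[3],box[0]:box[2]]
    im=cv2.resize(im,None,fx=s,fy=s,interpolation=cv2.INTER_CUBIC)
    cv2.imwrite("pics/"+n+".png",im[...,::-1])
E
python3 - <<'E'
from h import *
Z=dict(crank=60,disc_face=54,handle=92,feeler_tip=47,gauge=57,mark_spot=54,nut_center=8,white_roll=10,valve=28,bearing=8)
for c in ["top","scene"]:
    p=read_camera(c); save(p,c+"1")
    for k,z in Z.items():
        for r in search_frame(k,p)[:3]:
            print(c,k,round(r["confidence"],2),np.round(r["at"]),np.round(ray(p,r["at"],z)))
s=env.state();print({k:s[k] for k in("t","ft_force","opening","tcp_rot")})
E
```

```text
top crank 0.57 [385. 240.] [ 453. -283.   60.]
top disc_face 0.78 [387. 250.] [ 429. -287.   54.]
top handle 0.84 [385. 240.] [ 449. -278.   92.]
top feeler_tip 0.84 [390. 292.] [ 330. -292.   47.]
top gauge 0.87 [394. 295.] [ 324. -299.   57.]
top mark_spot 0.77 [393. 291.] [ 334. -297.   54.]
top nut_center 0.62 [195. 264.] [412. 172.   8.]
top nut_center 0.44 [163. 265.] [411. 249.   8.]
top white_roll 0.6 [147. 219.] [523. 289.  10.]
top valve 0.59 [310. 190.] [ 582. -111.   28.]
top bearing 0.68 [452. 235.] [ 468. -452.    8.]
scene crank 0.6 [368. 202.] [ 451. -273.   60.]
scene crank 0.5 [382. 168.] [ 465. -400.   60.]
scene disc_face 0.85 [378. 214.] [ 416. -250.   54.]
scene disc_face 0.56 [419. 218.] [ 327. -280.   54.]
scene handle 0.84 [370. 201.] [ 438. -247.   92.]
scene feeler_tip 0.88 [421. 220.] [ 322. -284.   47.]
scene gauge 0.64 [415. 220.] [ 334. -269.   57.]
scene mark_spot 0.67 [416. 222.] [ 330. -266.   54.]
scene nut_center 0.82 [266. 423.] [416. 260.   8.]
scene nut_center 0.5 [293. 379.] [412. 168.   8.]
scene white_roll 0.6 [378. 215.] [ 428. -291.   10.]
scene white_roll 0.58 [219. 416.] [496. 286.  10.]
scene valve 0.9 [286. 239.] [ 582. -111.   28.]
scene bearing 0.66 [382. 166.] [ 485. -468.    8.]
scene bearing 0.24 [368. 202.] [ 466. -324.    8.]
{'t': 1.1, 'ft_force': array([ 0.22211123,  0.55150219, -0.23477972]), 'opening': 0.9986436583121361, 'tcp_rot': array([ 3.14143513e+00, -3.32205660e-06,  2.85823356e-01])}
```

View pics/top1.png

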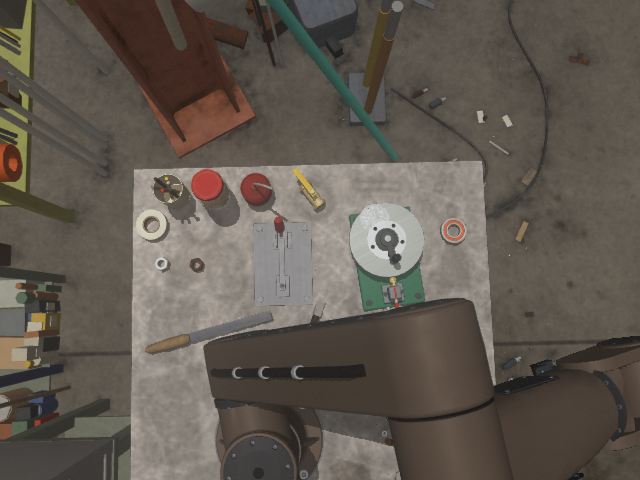

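```bash
python3 - <<'E'
from h import *
a=cv2.imread("pics/top1.png");b=cv2.imread("pics/scene1.png")
A=cv2.resize(a[200:330,330:480],None,fx=4,fy=4,interpolation=2)
cv2.imwrite("pics/c1.png",A[:,:600])
N=cv2.resize(a[240:290,140:220],None,fx=5,fy=5,interpolation=2)
S=cv2.resize(b[350:450,230:330],None,fx=4,fy=4,interpolation=2)
C=np.zeros((400,800,3),np.uint8);C[:250,:400]=N;C[:,400:]=S
cv2.imwrite("pics/c2.png",C)
E
```

```text
(no output)
```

View pics/c1.png

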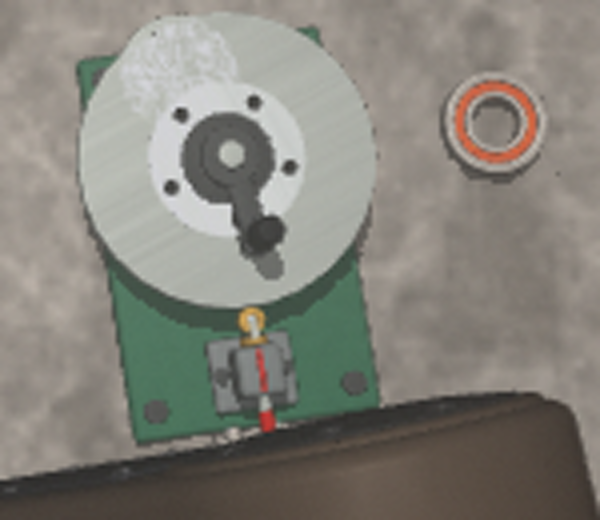

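View pics/c2.png

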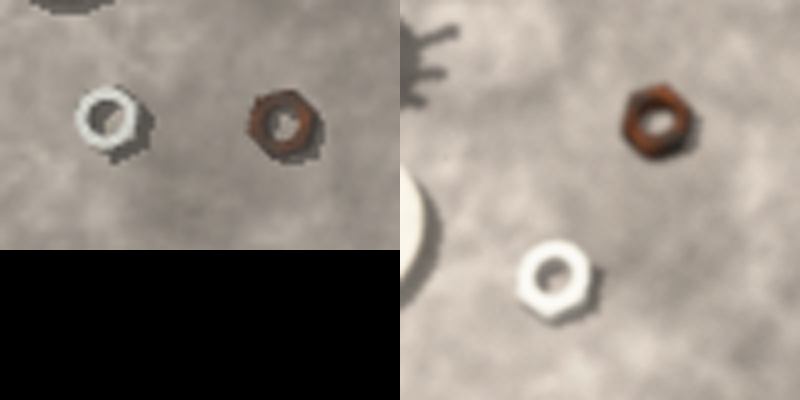

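The rusty nut is at top pixel (197,265) and the white look-alike at (163,265), so I'll take the rusty one. In the crop it is brown and hexagonal, as described. In the top view the disc centre is near (387,240), the handle top near (396,258) and the roller near (393,280). There is a possible bulge at the upper left of the rim.

```bash
python3 - <<'E'
from h import *
p=read_camera("top")
for n,uv,z in[("handle",(396.2,258),114),("stub",(387.7,238),76),("disc",(387,240),54),("roller",(392.7,280),52),("tail",(396.7,304.5),47),("nut",(196.8,264.8),12)]:
    print(n,np.round(ray(p,uv,z),1))
im=p["image"]
# segment the disc: greenish grey bright vs bg; use cut_out too
for k in("crank","disc_face"):
    r=cut_out(k,p)
    if r: 
        m=r[0]["region"].astype(np.uint8); c=max(cv2.findContours(m,0,1)[0],key=len)[:,0]
        print(k,m.sum(),np.round(cv2.minEnclosingCircle(c),1) if 0 else cv2.minEnclosingCircle(c))
# polar rim profile by grad magnitude in world coordinates on plane z=54
c0=ray(p,(387,240),54)
g=cv2.cvtColor(im,cv2.COLOR_RGB2LAB).astype(np.float32)
R=np.arange(70,105,.5)
def prof(c):
    T=np.radians(np.arange(0,360,5)); out=[]
    for t in T:
        uv=np.array([proj(p,[c[0]+r*np.cos(t),c[1]+r*np.sin(t),54]) for r in R],np.float32)
        s=cv2.remap(g,uv[None,:,0].copy(),uv[None,:,1].copy(),cv2.INTER_LINEAR)[0]
        d=np.linalg.norm(s[6:]-s[:-6],axis=1); out.append(R[3+d.argmax()])
    return T,np.array(out)
c=c0.copy()
for i in range(5):
    T,r=prof(c); ok=abs(r-88)<5
    A=np.c_[np.cos(T),np.sin(T),np.ones_like(T)][ok]; b=r[ok]
    w=np.ones(len(b))
    for _ in range(10):
        x=np.linalg.lstsq(A*w[:,None],b*w,rcond=None)[0]; w=1/np.maximum(abs(A@x-b),.5)
    c[:2]+=x[:2]
print("centre",c,"R",x[2])
for t,q in zip(T,r): print(int(round(np.degrees(t))),round(q-x[2],1),end="; ")
s=env.state();print(s["eef_pos"])
E
```

```text
handle [ 405.  -298.6  114. ]
stub [ 455.  -286.8   76. ]
disc [ 453. -288.   54.]
roller [ 359.  -297.9   52. ]
tail [ 302.  -305.6   47. ]
nut [408.9 167.5  12. ]
crank 4472 ((386.1195068359375, 238.7214813232422), 38.76469421386719)
disc_face 6288 ((386.5, 258.0), 56.402671813964844)
centre [ 454.92095623 -286.22033621   54.        ] R 87.1136739373205
0 0.4; 5 -1.1; 10 -0.6; 15 1.9; 20 4.4; 25 4.9; 30 4.4; 35 3.9; 40 0.4; 45 -0.6; 50 -0.1; 55 0.4; 60 -0.1; 65 6.9; 70 -0.1; 75 -1.1; 80 -0.1; 85 -1.1; 90 -1.1; 95 -0.6; 100 -1.6; 105 -0.1; 110 0.4; 115 -0.6; 120 0.4; 125 -0.1; 130 0.4; 135 -0.1; 140 0.4; 145 0.9; 150 -0.6; 155 0.4; 160 0.4; 165 0.4; 170 -0.6; 175 0.4; 180 0.4; 185 14.4; 190 -0.6; 195 -0.1; 200 -0.6; 205 0.4; 210 -0.6; 215 -0.6; 220 0.4; 225 -0.1; 230 -0.6; 235 -0.1; 240 0.4; 245 -0.1; 250 -0.6; 255 -0.1; 260 0.9; 265 0.4; 270 -0.1; 275 -0.6; 280 -0.1; 285 -0.1; 290 -0.1; 295 0.9; 300 -0.1; 305 -0.1; 310 -0.1; 315 -0.1; 320 -0.1; 325 0.4; 330 -1.1; 335 0.4; 340 0.4; 345 0.4; 350 -0.6; 355 0.4; [ 176.20396195 -599.64189642  404.75164862]
```

The rim profile shows the bump at about 27° world, the handle at about 194° and the feeler at about 187°. Turning counter-clockwise by about 160° should bring the bump to the feeler. I'll go above the handle.

Request:
move_arm(
  commands=[
    [[0.7, 0.91, -0.22], 0, 0],
    [[0.7, 0.91, -0.22], 0, 0],
    [[0.7, 0.91, -0.22], 0, 0],
    [[0.7, 0.91, -0.22], 0, 0],
    [[0.7, 0.91, -0.22], 0, 0],
    [[0.7, 0.91, -0.22], 0, 0],
    [[0.7, 0.91, -0.22], 0, 0],
    [[0.7, 0.91, -0.22], 0, 0],
    [[0.7, 0.91, -0.22], 0, 0],
    [[0.7, 0.91, -0.22], 0, 0],
    [[0.7, 0.91, -0.22], 0, 0],
    [[0, 0, 0], 0, 0],
    [[0, 0, 0], 0, 0],
  ],
)

```text
t: 2.33
eef_pos: [408.0, -298.2, 332.0]
tcp_rot: [-3.141, 0.0, 0.289]
ft_force: [0.2, -0.3, 0.4]
opening: 0.5
grip_force: 0.0
```

```bash
python3 - <<'E'
from h import *
p=read_camera("wrist"); save(p,"w1")
s=env.state();print(s["t"],s["eef_pos"],s["tcp_rot"],s["ft_force"])
for k,z in(("handle",92),("feeler_tip",47),("crank",60),("gauge",57)):
    for r in search_frame(k,p)[:2]: print(k,r["confidence"],r["at"],ray(p,r["at"],z))
print(proj(p,[406.5,-298.3,114]),proj(p,[455,-286.2,76]))
E
```

```text
2.3833 [ 407.51515111 -299.15038748  332.24567941] [3.14126737e+00 3.09319122e-05 2.87452477e-01] [-0.92158095  0.22826092  1.04894146]
handle 0.96 [313.7, 156.5] [ 467.09989426 -280.58765693   92.        ]
handle 0.64 [289.8, 310.1] [ 371.51792224 -293.18869395   92.        ]
feeler_tip 0.59 [289.7, 308.3] [ 350.81154919 -296.02850728   47.        ]
crank 0.87 [314.5, 156.8] [ 465.31530076 -281.65397415   60.        ]
gauge 0.8 [291.6, 311.1] [ 353.90671348 -297.25208967   57.        ]
[np.float64(313.20606677194735), np.float64(275.0979148038541)] [np.float64(316.8456228915466), np.float64(176.85344806337952)]
```

View pics/w1.png

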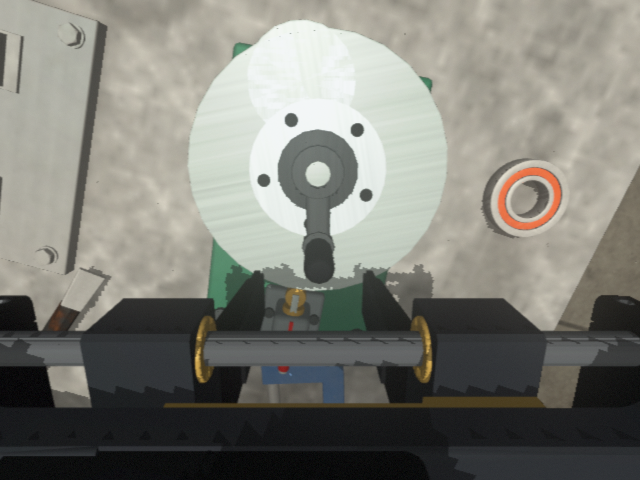

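The wrist view shows the stub at (317,173), the handle's top end at about (319,270), the roller at about (293,300) and the bump at the top, near (300,25).

```bash
python3 - <<'E'
from h import *
p=read_camera("wrist")
a=ray(p,(317.3,173.5),76);b=ray(p,(319,270),114);f=ray(p,(294,298),52);print(a,b,f)
d=(b-a)[:2];print(np.hypot(*d),np.degrees(np.arctan2(d[1],d[0])),np.degrees(np.arctan2(*(f-a)[[1,0]])))
print("cam",-cv2.Rodrigues(np.array(p["rvec"]))[0].T@np.array(p["tvec"]))
im=p["image"]; x=im[200:310,280:360].max(axis=2); ys,xs=np.where(x<45); 
for y in range(225,295,5):
    q=np.where(im[y,295:345].max(axis=1)<60)[0]+295; print(y,q.min() if len(q) else 0,q.max() if len(q) else 0,end="; ")
E
```

```text
[ 455.83945365 -288.3658083    76.        ] [ 408.90509479 -302.78019429  114.        ] [ 360.85269685 -298.54096785   52.        ]
49.09794868705229 -162.92733589809072 -173.88568494481058
cam [ 477.78503574 -279.50709979  311.03559185]
225 0 0; 230 0 0; 235 0 0; 240 0 0; 245 0 0; 250 0 0; 255 0 0; 260 0 0; 265 0 0; 270 0 0; 275 312 324; 280 0 0; 285 0 0; 290 0 0;
```

Request:
move_arm(
  commands=[
    [[0, -0.05, -0.57], 0, 0],
    [[0, 0, -0.57], 0, 0],
    [[0, 0, -0.57], 0, 0],
    [[0, 0, -0.57], 0, 0],
    [[0, 0, 0], 0, 0],
    [[0, 0, 0], 0, -1],
    [[0, 0, 0], 0, -1],
    [[0, 0, 0], 0, -1],
    [[0, 0, 0], 0, -1],
    [[0, 0, 0], 0, -1],
    [[0, 0, 0], 0, -1],
  ],
)

```text
t: 3.55
eef_pos: [407.3, -301.0, 264.4]
tcp_rot: [3.14, -0.001, 0.286]
ft_force: [0.4, -0.8, 4.8]
opening: 0.183
grip_force: 30.0
```

```bash
python3 - <<'E'
import numpy as np
from cell import env
s=env.state();print({k:s[k] for k in("t","eef_pos","tcp_rot","ft_force","opening","grip_force")})
C=np.array([455.4,-287]);P=np.array([407.2,-300.8])
a=np.arctan2(*(P-C)[::-1])%(2*np.pi);print("a0",np.degrees(a))
# 20-row calls, ~3.5 deg per row up to 130 deg turned
da=np.radians(130)/40
tot=P.copy();rows=[]
for i in range(1,41):
    t=C+50*np.array([np.cos(a+da*i),np.sin(a+da*i)]); d=np.round((t-tot)/30,3); tot=tot+d*30; rows.append([[float(d[0]),float(d[1]),0],0,-1])
print(rows[:20]);print(rows[20:])
E
```

```text
{'t': 3.55, 'eef_pos': array([ 407.32067251, -300.95879479,  264.40826069]), 'tcp_rot': array([ 3.14024957e+00, -6.39191189e-04,  2.85849982e-01]), 'ft_force': array([ 0.39481075, -0.84533403,  4.78740559]), 'opening': 0.1830031634467114, 'grip_force': 30.00092967879027}
a0 195.97679084545922
[[[0.033, -0.089, 0], 0, -1], [[0.034, -0.088, 0], 0, -1], [[0.038, -0.086, 0], 0, -1], [[0.044, -0.084, 0], 0, -1], [[0.048, -0.082, 0], 0, -1], [[0.052, -0.078, 0], 0, -1], [[0.057, -0.076, 0], 0, -1], [[0.062, -0.072, 0], 0, -1], [[0.065, -0.068, 0], 0, -1], [[0.069, -0.065, 0], 0, -1], [[0.072, -0.06, 0], 0, -1], [[0.076, -0.057, 0], 0, -1], [[0.079, -0.052, 0], 0, -1], [[0.082, -0.047, 0], 0, -1], [[0.084, -0.043, 0], 0, -1], [[0.087, -0.038, 0], 0, -1], [[0.088, -0.033, 0], 0, -1], [[0.091, -0.028, 0], 0, -1], [[0.091, -0.023, 0], 0, -1], [[0.093, -0.017, 0], 0, -1]]
[[[0.094, -0.012, 0], 0, -1], [[0.094, -0.007, 0], 0, -1], [[0.095, -0.002, 0], 0, -1], [[0.094, 0.004, 0], 0, -1], [[0.094, 0.01, 0], 0, -1], [[0.094, 0.014, 0], 0, -1], [[0.092, 0.02, 0], 0, -1], [[0.091, 0.025, 0], 0, -1], [[0.09, 0.03, 0], 0, -1], [[0.088, 0.035, 0], 0, -1], [[0.085, 0.04, 0], 0, -1], [[0.083, 0.045, 0], 0, -1], [[0.081, 0.05, 0], 0, -1], [[0.077, 0.054, 0], 0, -1], [[0.075, 0.058, 0], 0, -1], [[0.071, 0.063, 0], 0, -1], [[0.067, 0.066, 0], 0, -1], [[0.064, 0.07, 0], 0, -1], [[0.059, 0.074, 0], 0, -1], [[0.055, 0.076, 0], 0, -1]]
```

Request:
move_arm(
  commands=[
    [[0.033, -0.089, 0], 0, -1],
    [[0.034, -0.088, 0], 0, -1],
    [[0.038, -0.086, 0], 0, -1],
    [[0.044, -0.084, 0], 0, -1],
    [[0.048, -0.082, 0], 0, -1],
    [[0.052, -0.078, 0], 0, -1],
    [[0.057, -0.076, 0], 0, -1],
    [[0.062, -0.072, 0], 0, -1],
    [[0.065, -0.068, 0], 0, -1],
    [[0.069, -0.065, 0], 0, -1],
    [[0.072, -0.06, 0], 0, -1],
    [[0.076, -0.057, 0], 0, -1],
    [[0.079, -0.052, 0], 0, -1],
    [[0.082, -0.047, 0], 0, -1],
    [[0.084, -0.043, 0], 0, -1],
  ],
)

```text
t: 4.8
eef_pos: [434.0, -332.2, 264.4]
tcp_rot: [-3.141, 0.0, 0.286]
ft_force: [-3.6, 1.9, 8.4]
opening: 0.181
grip_force: 30.0
```

Request:
move_arm(
  commands=[
    [[0.087, -0.038, 0], 0, -1],
    [[0.088, -0.033, 0], 0, -1],
    [[0.091, -0.028, 0], 0, -1],
    [[0.091, -0.023, 0], 0, -1],
    [[0.093, -0.017, 0], 0, -1],
    [[0.094, -0.012, 0], 0, -1],
    [[0.094, -0.007, 0], 0, -1],
    [[0.095, -0.002, 0], 0, -1],
    [[0.094, 0.004, 0], 0, -1],
    [[0.094, 0.01, 0], 0, -1],
    [[0.094, 0.014, 0], 0, -1],
    [[0.092, 0.02, 0], 0, -1],
    [[0.091, 0.025, 0], 0, -1],
    [[0.09, 0.03, 0], 0, -1],
    [[0.088, 0.035, 0], 0, -1],
    [[0.085, 0.04, 0], 0, -1],
    [[0.083, 0.045, 0], 0, -1],
    [[0.081, 0.05, 0], 0, -1],
    [[0.077, 0.054, 0], 0, -1],
    [[0.075, 0.058, 0], 0, -1],
  ],
)

```text
t: 6.47
eef_pos: [487.3, -325.6, 264.4]
tcp_rot: [3.141, 0.0, 0.286]
ft_force: [-3.8, -1.1, 6.4]
opening: 0.184
grip_force: 30.0
```

```bash
cat > g.py <<'E'
import numpy as np,json,sys
from cell import env
C=np.array([455.4,-287])
s=env.state();P=s["eef_pos"][:2];f=s["ft_force"][:2]
a=np.arctan2(*(P-C)[::-1]);e=np.array([np.cos(a),np.sin(a)]);n=np.array([-e[1],e[0]])
print("t",round(s["t"],2),"ang",np.degrees(a)%360,"r",np.hypot(*(P-C)),"resist",-f@n,"rad",f@e)
E
python3 - <<'E'
from g import *
tot=np.array([407.2,-300.8])+30*np.array([2.583,-0.862])  # placeholder check
a0=np.radians(195.977)
# rows: rest 5 of the 3.25 deg (to 326), then 2.0-deg steps to 376
angs=[195.977+3.25*i for i in range(35,41)]+[325.977+2*i for i in range(1,26)]
pts=[C+50*np.array([np.cos(np.radians(t)),np.sin(np.radians(t))]) for t in angs]
for u,v,t in zip(pts,pts[1:],angs[1:]): d=np.round((v-u)/30,3);print(round(t,1),d.tolist())
E
```

```text
t 6.47 ang 309.52315525164835 r 50.09719548083636 resist 3.6883393579867603 rad -1.5670975317926223
313.0 [0.071, 0.062]
316.2 [0.067, 0.066]
319.5 [0.063, 0.07]
322.7 [0.059, 0.074]
326.0 [0.055, 0.077]
328.0 [0.032, 0.049]
330.0 [0.03, 0.05]
332.0 [0.028, 0.051]
334.0 [0.026, 0.052]
336.0 [0.025, 0.053]
338.0 [0.023, 0.054]
340.0 [0.021, 0.054]
342.0 [0.019, 0.055]
344.0 [0.017, 0.056]
346.0 [0.015, 0.056]
348.0 [0.013, 0.057]
350.0 [0.011, 0.057]
352.0 [0.009, 0.057]
354.0 [0.007, 0.058]
356.0 [0.005, 0.058]
358.0 [0.003, 0.058]
360.0 [0.001, 0.058]
362.0 [-0.001, 0.058]
364.0 [-0.003, 0.058]
366.0 [-0.005, 0.058]
368.0 [-0.007, 0.058]
370.0 [-0.009, 0.057]
372.0 [-0.011, 0.057]
374.0 [-0.013, 0.057]
376.0 [-0.015, 0.056]
```

Request:
move_arm(
  commands=[
    [[0.071, 0.062, 0], 0, -1],
    [[0.067, 0.066, 0], 0, -1],
    [[0.063, 0.07, 0], 0, -1],
    [[0.059, 0.074, 0], 0, -1],
    [[0.055, 0.077, 0], 0, -1],
    [[0.032, 0.049, 0], 0, -1],
    [[0.03, 0.05, 0], 0, -1],
    [[0.028, 0.051, 0], 0, -1],
    [[0.026, 0.052, 0], 0, -1],
    [[0.025, 0.053, 0], 0, -1],
  ],
)

```text
t: 7.3
eef_pos: [501.0, -307.7, 264.4]
tcp_rot: [3.141, 0.0, 0.286]
ft_force: [-3.3, -1.8, 5.4]
opening: 0.181
grip_force: 30.0
```

```bash
python3 g.py
```

```text
t 7.3 ang 335.5795671225001 r 50.04177408163442 resist 3.011947017118706 rad -2.2167421651477035
```

Request:
move_arm(
  commands=[
    [[0.023, 0.054, 0], 0, -1],
    [[0.021, 0.054, 0], 0, -1],
  ],
)

```text
t: 7.47
eef_pos: [502.3, -304.5, 264.4]
tcp_rot: [3.141, 0.0, 0.286]
ft_force: [-3.0, -2.0, 5.3]
opening: 0.188
grip_force: 30.0
```

```bash
python3 g.py
```

```text
t 7.47 ang 339.5884117510836 r 50.048518223643725 resist 2.8784118193843486 rad -2.0982233159898227
```

Request:
move_arm(
  commands=[
    [[0.019, 0.055, 0], 0, -1],
    [[0.017, 0.056, 0], 0, -1],
  ],
)

```text
t: 7.63
eef_pos: [503.3, -301.4, 264.4]
tcp_rot: [3.14, 0.0, 0.286]
ft_force: [-4.1, -7.2, 5.1]
opening: 0.184
grip_force: 30.0
```

```bash
python3 g.py
```

```text
t 7.63 ang 343.2633687396213 r 50.02563730470452 resist 8.10397588217711 rad -1.8240102620971652
```

Request:
move_arm(
  commands=[
    [[0.015, 0.056, 0], 0, -1],
    [[0.013, 0.057, 0], 0, -1],
  ],
)

```text
t: 7.8
eef_pos: [504.1, -298.3, 264.4]
tcp_rot: [3.139, 0.0, 0.286]
ft_force: [-5.1, -8.9, 4.0]
opening: 0.183
grip_force: 30.0
```

```bash
python3 g.py
```

```text
t 7.8 ang 346.95163580125467 r 50.00236983308044 resist 9.777844720771757 rad -2.9212467402314064
```

Request:
move_arm(
  commands=[
    [[0.011, 0.057, 0], 0, -1],
    [[0.009, 0.057, 0], 0, -1],
  ],
)

```text
t: 7.97
eef_pos: [504.8, -294.9, 264.4]
tcp_rot: [3.139, 0.0, 0.286]
ft_force: [-3.7, -8.3, 3.6]
opening: 0.184
grip_force: 30.0
```

```bash
python3 g.py
```

```text
t 7.97 ang 350.8707127864686 r 49.98861734112306 resist 8.784485435029731 rad -2.382828745667056
```

Request:
move_arm(
  commands=[
    [[0.007, 0.058, 0], 0, -1],
    [[0.005, 0.058, 0], 0, -1],
  ],
)

```text
t: 8.13
eef_pos: [505.2, -291.3, 264.4]
tcp_rot: [3.139, -0.0, 0.286]
ft_force: [-2.6, -5.4, 3.8]
opening: 0.183
grip_force: 30.0
```

```bash
python3 g.py
```

```text
t 8.13 ang 355.017581936328 r 49.992970800139325 resist 5.586082478619828 rad -2.0804191045597316
```

Request:
move_arm(
  commands=[
    [[0.003, 0.058, 0], 0, -1],
    [[0.001, 0.058, 0], 0, -1],
  ],
)

```text
t: 8.3
eef_pos: [505.4, -287.6, 264.4]
tcp_rot: [3.14, -0.0, 0.286]
ft_force: [-1.2, -3.2, 5.2]
opening: 0.186
grip_force: 30.0
```

```bash
python3 g.py
```

```text
t 8.3 ang 359.2940458635763 r 49.99448683842346 resist 3.2499730111714644 rad -1.1805603209327868
```

Request:
move_arm(
  commands=[
    [[-0.001, 0.058, 0], 0, -1],
    [[-0.003, 0.058, 0], 0, -1],
  ],
)

```text
t: 8.47
eef_pos: [505.3, -283.7, 264.3]
tcp_rot: [3.141, -0.0, 0.286]
ft_force: [-1.6, -1.1, 6.4]
opening: 0.185
grip_force: 30.0
```

```bash
python3 g.py
```

```text
t 8.47 ang 3.794906845831638 r 50.02653125559011 resist 0.9484938569388269 rad -1.6745895546582719
```

Request:
move_arm(
  commands=[
    [[-0.005, 0.058, 0], 0, -1],
    [[-0.007, 0.058, 0], 0, -1],
  ],
)

```text
t: 8.63
eef_pos: [505.0, -280.0, 264.3]
tcp_rot: [3.141, -0.0, 0.286]
ft_force: [-1.4, 0.1, 6.6]
opening: 0.183
grip_force: 30.0
```

```bash
python3 g.py
```

```text
t 8.63 ang 8.074508850364571 r 50.05398280101527 resist -0.28036103529212886 rad -1.4211938422902335
```

Request:
move_arm(
  commands=[
    [[-0.009, 0.057, 0], 0, -1],
    [[-0.011, 0.057, 0], 0, -1],
  ],
)

```text
t: 8.8
eef_pos: [504.3, -276.5, 264.3]
tcp_rot: [3.141, -0.0, 0.286]
ft_force: [-1.5, 0.2, 6.7]
opening: 0.182
grip_force: 30.0
```

```bash
python3 g.py
```

```text
t 8.8 ang 12.070529069724126 r 50.05011470816668 resist -0.49476130703600646 rad -1.3940740711332122
```

Request:
move_arm(
  commands=[
    [[0.011, -0.057, 0], 0, -1],
    [[0.009, -0.057, 0], 0, -1],
    [[0.007, -0.058, 0], 0, -1],
    [[0.005, -0.058, 0], 0, -1],
  ],
)

```text
t: 9.13
eef_pos: [505.3, -282.5, 264.3]
tcp_rot: [-3.14, -0.0, 0.286]
ft_force: [-0.4, 9.9, 9.9]
opening: 0.181
grip_force: 30.0
```

```bash
python3 g.py
```

```text
t 9.13 ang 5.1479137088092735 r 50.12042905386983 resist -9.85985965041173 rad 0.489647672231414
```

Request:
move_arm(
  commands=[
    [[0.003, -0.058, 0], 0, -1],
    [[0.001, -0.058, 0], 0, -1],
  ],
)

```text
t: 9.3
eef_pos: [505.5, -286.0, 264.3]
tcp_rot: [-3.14, -0.0, 0.286]
ft_force: [0.5, 8.4, 9.5]
opening: 0.187
grip_force: 30.0
```

```bash
python3 g.py
```

```text
t 9.3 ang 1.0986679190924595 r 50.12133282194086 resist -8.397097997970977 rad 0.6913442473398854
```

Request:
move_arm(
  commands=[
    [[-0.001, -0.058, 0], 0, -1],
    [[-0.003, -0.058, 0], 0, -1],
  ],
)

```text
t: 9.47
eef_pos: [505.4, -289.7, 264.3]
tcp_rot: [-3.141, -0.0, 0.286]
ft_force: [0.2, 5.6, 9.1]
opening: 0.182
grip_force: 30.0
```

```bash
python3 g.py
```

```text
t 9.47 ang 356.8762603063652 r 50.10034728709153 resist -5.602738836121808 rad -0.05596677001381131
```

Forward motion crosses the top at about 359° and reverse at about 353°, which is play. I'll ease back to about 353° and stop, then release and check by camera.

Request:
move_arm(
  commands=[
    [[-0.005, -0.058, 0], 0, -1],
    [[-0.007, -0.058, 0], 0, -1],
    [[-0.003, -0.014, 0], 0, -1],
    [[0, 0, 0], 0, -1],
  ],
)

```text
t: 9.8
eef_pos: [504.9, -294.3, 264.4]
tcp_rot: [3.141, -0.001, 0.286]
ft_force: [-0.8, 0.5, 6.1]
opening: 0.185
grip_force: 30.0
```

```bash
python3 g.py
```

```text
t 9.8 ang 351.65400383237824 r 50.062046969245614 resist -0.3614604777428254 rad -0.8748990050120994
```

Request:
move_arm(
  commands=[
    [[0, 0, 0], 0, 0],
    [[0, 0, 0], 0, 0],
    [[0, 0, 0], 0, 0],
    [[0, 0, 0], 0, 0],
    [[0, 0, 0.5], 0, 0],
    [[0, 0, 1], 0, 0],
    [[0, 0, 1], 0, 0],
    [[-0.6, 0.6, 0.4], 0, 0],
    [[-0.6, 1, 0], 0, 0],
    [[-0.6, 1, 0], 0, 0],
    [[-0.6, 1, 0], 0, 0],
    [[0, 1, 0], 0, 0],
    [[0, 1, 0], 0, 0],
    [[0, 1, 0], 0, 0],
    [[0, 1, 0], 0, 0],
    [[0, 0, 0], 0, 0],
  ],
)

```text
t: 11.13
eef_pos: [432.2, -63.0, 350.8]
tcp_rot: [-3.141, 0.0, 0.288]
ft_force: [0.0, -0.3, 0.0]
opening: 0.499
grip_force: 0.0
```

```bash
cat > rim.py <<'E'
from h import *
s=env.state();print(s["t"],s["eef_pos"],s["tcp_rot"])
p=read_camera("top"); save(p,"top2",(330,190,480,330),4)
g=cv2.cvtColor(p["image"],cv2.COLOR_RGB2LAB).astype(np.float32)
R=np.arange(75,105,.5)
c=[454.92,-286.22]
for a in range(0,360,5):
    t=np.radians(a)
    uv=np.array([proj(p,[c[0]+r*np.cos(t),c[1]+r*np.sin(t),54]) for r in R],np.float32)
    q=cv2.remap(g,uv[None,:,0].copy(),uv[None,:,1].copy(),cv2.INTER_LINEAR)[0]
    d=np.linalg.norm(q[6:]-q[:-6],axis=1); print(a,R[3+d.argmax()]-87.1,end="; ")
for k in("nut_center",):
    for r in cut_out(k,p)[:3]:
        m=r["region"]; print(k,r["confidence"],r["at"],ray(p,r["at"],12),p["image"][m].mean(0))
E
python3 rim.py
```

```text
11.1333 [432.15754079 -62.97876386 350.8189885 ] [-3.14075999e+00  4.47579033e-04  2.88454347e-01]
0 0.4000000000000057; 5 -1.0999999999999943; 10 -0.09999999999999432; 15 -0.09999999999999432; 20 -1.0999999999999943; 25 -0.09999999999999432; 30 -0.5999999999999943; 35 -0.09999999999999432; 40 -0.09999999999999432; 45 -0.5999999999999943; 50 -0.09999999999999432; 55 0.4000000000000057; 60 -0.09999999999999432; 65 6.400000000000006; 70 -0.09999999999999432; 75 -1.0999999999999943; 80 -0.09999999999999432; 85 -1.0999999999999943; 90 -1.0999999999999943; 95 -0.5999999999999943; 100 -1.5999999999999943; 105 -0.09999999999999432; 110 0.4000000000000057; 115 -0.5999999999999943; 120 0.4000000000000057; 125 -0.09999999999999432; 130 0.4000000000000057; 135 -0.09999999999999432; 140 -0.09999999999999432; 145 0.9000000000000057; 150 -0.5999999999999943; 155 0.4000000000000057; 160 0.4000000000000057; 165 0.4000000000000057; 170 1.9000000000000057; 175 3.4000000000000057; 180 4.900000000000006; 185 5.400000000000006; 190 3.9000000000000057; 195 0.9000000000000057; 200 -0.5999999999999943; 205 
[... 410 characters left out ...]
999999943; 290 -0.09999999999999432; 295 0.9000000000000057; 300 -0.09999999999999432; 305 -0.09999999999999432; 310 -0.09999999999999432; 315 -0.5999999999999943; 320 -0.09999999999999432; 325 0.4000000000000057; 330 -1.0999999999999943; 335 0.4000000000000057; 340 -0.09999999999999432; 345 0.4000000000000057; 350 -0.5999999999999943; 355 0.4000000000000057; nut_center 0.52 [161.9, 263.2] [414.84835289 251.90496459  12.        ] [166.72727273 165.27272727 158.53535354]
nut_center 0.46 [197.1, 262.2] [415.19834309 166.72277264  12.        ] [91.23776224 75.25174825 66.11888112]
nut_center 0.45 [391.5, 294.2] [ 326.91817379 -299.46294781   12.        ] [124.25342466 117.95205479 111.18721461]
```

View pics/top2.png

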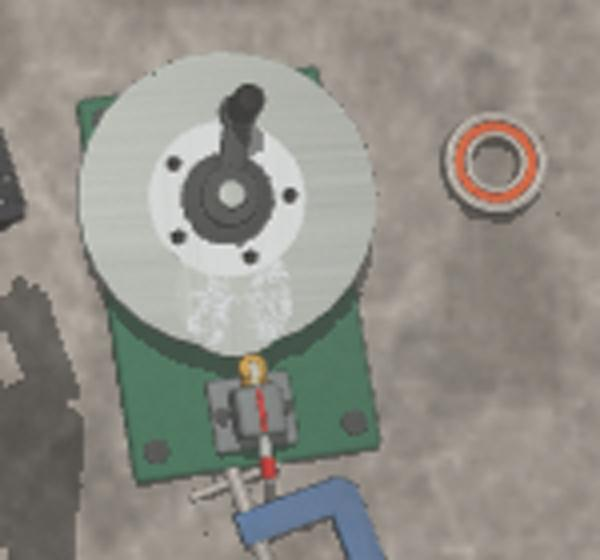

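The picture shows the bump centred near 182°, with the feeler at 187°. The forward and reverse forces also put the top at handle angle 356° (now 351.6°), so I'll regrasp and turn +4.4°.

Request:
move_arm(
  commands=[
    [[0, -1, 0], 0, 0],
    [[0, -1, 0], 0, 0],
    [[0, -1, 0], 0, 0],
    [[0, -1, 0], 0, 0],
    [[0.6, -1, 0], 0, 0],
    [[0.6, -1, 0], 0, 0],
    [[0.6, -1, 0], 0, 0],
    [[0.6, -0.6, 0], 0, 0],
    [[0, 0, 0], 0, 0],
    [[0, 0, -0.9], 0, 0],
    [[0, 0, -1], 0, 0],
    [[0, 0, -1], 0, 0],
    [[0, 0, 0], 0, 0],
    [[0, 0, 0], 0, -1],
    [[0, 0, 0], 0, -1],
    [[0, 0, 0], 0, -1],
    [[0, 0, 0], 0, -1],
    [[0, 0, 0], 0, -1],
    [[0, 0, 0], 0, -1],
  ],
)

```text
t: 12.82
eef_pos: [504.9, -294.5, 264.9]
tcp_rot: [3.14, -0.001, 0.286]
ft_force: [-2.6, 0.3, 6.5]
opening: 0.183
grip_force: 30.0
```

```bash
python3 g.py
```

```text
t 12.82 ang 351.4076080585556 r 50.02023128129394 resist 0.14043911535486153 rad -2.6378801131593117
```

Request:
move_arm(
  commands=[
    [[0.006, 0.04, 0], 0, -1],
    [[0.005, 0.04, 0], 0, -1],
    [[0.003, 0.04, 0], 0, -1],
    [[0.001, 0.008, 0], 0, -1],
    [[0, 0, 0], 0, -1],
    [[0, 0, 0], 0, -1],
    [[0, 0, 0], 0, -1],
  ],
)

```text
t: 13.4
eef_pos: [505.2, -291.2, 264.9]
tcp_rot: [3.139, -0.001, 0.286]
ft_force: [-3.9, -5.0, 6.7]
opening: 0.182
grip_force: 30.0
```

```bash
python3 g.py
```

```text
t 13.4 ang 355.18381697979225 r 50.01428404520321 resist 5.2787143065501105 rad -3.507663225685896
```

Request:
move_arm(
  commands=[
    [[0.001, 0.025, 0], 0, -1],
    [[0, 0, 0], 0, -1],
    [[0, 0, 0], 0, 0],
    [[0, 0, 0], 0, 0],
    [[0, 0, 0], 0, 0],
    [[0, 0, 0], 0, 0],
    [[0, 0, 0.5], 0, 0],
    [[0, 0, 1], 0, 0],
    [[0, 0, 1], 0, 0],
    [[0, 0, 0.4], 0, 0],
  ],
)

```text
t: 14.23
eef_pos: [505.6, -289.9, 354.1]
tcp_rot: [3.139, -0.002, 0.286]
ft_force: [-0.2, 0.2, 0.5]
opening: 0.497
grip_force: 0.0
```

Request:
move_arm(
  commands=[
    [[-0.194, 0.954, 0], 0, 0],
    [[-0.194, 0.954, 0], 0, 0],
    [[-0.194, 0.954, 0], 0, 0],
    [[-0.194, 0.954, 0], 0, 0],
    [[-0.194, 0.954, 0], 0, 0],
    [[-0.194, 0.954, 0], 0, 0],
    [[-0.194, 0.954, 0], 0, 0],
    [[-0.194, 0.954, 0], 0, 0],
    [[-0.194, 0.954, 0], 0, 0],
    [[-0.194, 0.954, 0], 0, 0],
    [[-0.194, 0.954, 0], 0, 0],
    [[-0.194, 0.954, 0], 0, 0],
    [[-0.194, 0.954, 0], 0, 0],
    [[-0.194, 0.954, 0], 0, 0],
    [[-0.194, 0.954, 0], 0, 0],
    [[-0.194, 0.954, 0], 0, 0],
    [[0, 0, 0], 0, 0],
    [[0, 0, 0], 0, 0],
  ],
)

```text
t: 15.73
eef_pos: [411.7, 169.1, 350.7]
tcp_rot: [3.142, 0.0, 0.289]
ft_force: [-0.4, -0.5, -0.3]
opening: 0.497
grip_force: 0.0
```

```bash
python3 rim.py | tr ';' '\n' | egrep '^ (1[5-9]|20)|^[0-9]+\.'; python3 - <<'E'
from h import *
p=read_camera("wrist")
s=env.state();print(s["eef_pos"],s["tcp_rot"])
for r in cut_out("nut_center",p):
    m=r["region"].astype(np.uint8); c=max(cv2.findContours(m,0,1)[0],key=len)[:,0]
    pts=np.array([ray(p,q,16)[:2] for q in c]); h=cv2.convexHull(pts.astype(np.float32))
    col=p["image"][m>0].mean(0)
    print(round(r["confidence"],2),r["at"],ray(p,r["at"],16),col,cv2.minAreaRect(h),len(c))
    if abs(r["at"][0]-320)<150:
        A=[(np.ptp(pts@np.array([np.cos(t),np.sin(t)])),np.degrees(t)) for t in np.radians(np.arange(0,180,5))]
        print([(int(a),round(float(w),1)) for w,a in A])
x,y=p["image"].shape[1::-1]
save(p,"w2",(160,120,560,420),2)
E
```

```text
15.7333 [411.74796322 169.13853287 350.71490453] [3.14150684e+00 1.59640884e-04 2.88859551e-01]
 15 -0.5999999999999943
 20 -0.5999999999999943
 150 -0.5999999999999943
 155 0.4000000000000057
 160 0.4000000000000057
 165 0.4000000000000057
 170 -0.5999999999999943
 175 2.9000000000000057
 180 4.900000000000006
 185 5.400000000000006
 190 4.400000000000006
 195 3.4000000000000057
 200 0.4000000000000057
 205 -0.09999999999999432
[412.34224225 167.45563254 350.70968284] [3.14143938e+00 1.84398358e-04 2.85225442e-01]
0.96 [222.1, 181.2] [425.72130394 250.52198842  16.        ] [216.48051948 217.12894249 208.53988868] ((418.9957580566406, 252.4285125732422), (31.740596771240234, 34.356590270996094), 80.661376953125) 113
[(0, 33.9), (5, 33.5), (10, 32.8), (14, 31.9), (20, 31.4), (25, 31.4), (29, 31.9), (35, 32.5), (40, 32.9), (45, 33.1), (50, 33.3), (55, 33.2), (59, 33.0), (65, 32.9), (70, 32.6), (75, 32.0), (80, 31.8), (85, 32.3), (90, 33.3), (95, 34.1), (100, 34.7), (105, 35.1), (110, 35.5), (115, 35.7), (119, 35.6), (125, 35.2), (130, 34.6), (135, 34.0), (140, 33.6), (145, 33.4), (150, 33.5), (155, 34.1), (160, 34.4), (165, 34.5), (170, 34.4), (175, 34.2)]
0.6 [309.0, 226.9] [408.65151033 170.84698496  16.        ] [114.48066298  92.57569061  77.55248619] ((413.8867492675781, 170.59707641601562), (31.323944091796875, 32.31864929199219), 16.363794326782227) 109
[(0, 33.8), (5, 33.0), (10, 32.0), (14, 31.5), (20, 32.2), (25, 33.3), (29, 34.0), (35, 34.5), (40, 34.8), (45, 34.8), (50, 34.5), (55, 34.0), (59, 33.2), (65, 32.4), (70, 31.5), (75, 31.1), (80, 31.3), (85, 31.9), (90, 32.4), (95, 32.6), (100, 32.6), (105, 32.4), (110, 32.4), (115, 32.3), (119, 32.0), (125, 31.4), (130, 30.6), (135, 30.7), (140, 31.7), (145, 32.6), (150, 33.4), (155, 34.0), (160, 34.4), (165, 34.6), (170, 34.5), (175, 34.2)]
```

View pics/w2.png

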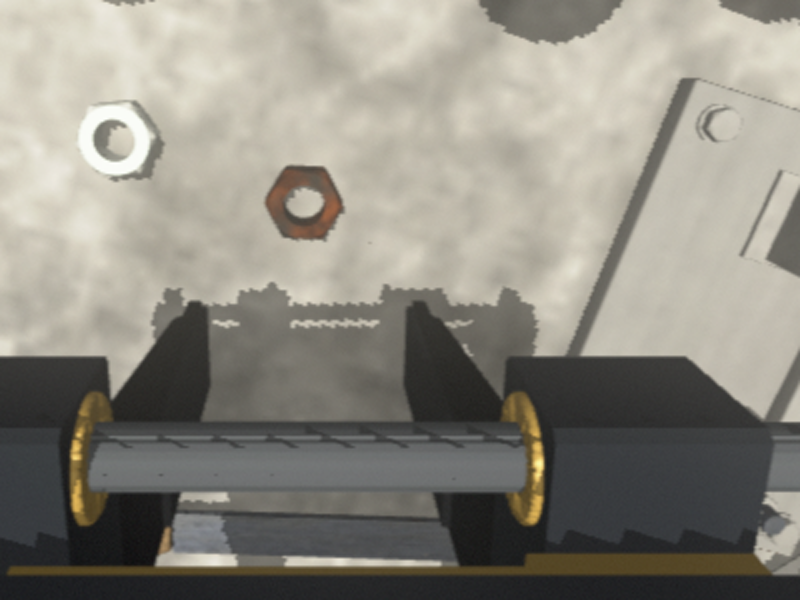

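The rusty nut sits at about (413,170.5), with flat normals near 14°, 74° and 134°. Turning to yaw −16° closes across the 74° pair. The bump is now at about 185.5°, against the feeler at 187°.

Request:
move_arm(
  commands=[
    [[0.02, 0.1, 0], -1, 0],
    [[0, 0, 0], -1, 0],
    [[0, 0, -0.655], -1, 0],
    [[0, 0, -0.655], -1, 0],
    [[0, 0, -0.655], -1, 0],
    [[0, 0, -0.655], -1, 0],
    [[0, 0, -0.655], -1, 0],
    [[0, 0, -0.655], 0, 0],
    [[0, 0, -0.655], 0, 0],
    [[0, 0, -0.655], 0, 0],
    [[0, 0, 0], 0, 0],
    [[0, 0, 0], 0, 0],
    [[0, 0, 0], 0, -1],
    [[0, 0, 0], 0, -1],
    [[0, 0, 0], 0, -1],
    [[0, 0, 0], 0, -1],
    [[0, 0, 0], 0, -1],
  ],
)

```text
t: 17.35
eef_pos: [412.8, 171.0, 194.0]
tcp_rot: [-3.141, -0.001, -0.274]
ft_force: [1.1, -2.9, 5.0]
opening: 0.306
grip_force: 30.0
```

Request:
move_arm(
  commands=[
    [[0, 0, 0.95], 0, -1],
    [[0, 0, 0.95], 0, -1],
    [[0, 0, 0.95], 0, -1],
    [[0, 0, 0.95], 0, -1],
    [[0, 0, 0.95], 0, -1],
    [[0, 0, 0.95], 0, -1],
    [[0, -0.97, 0], 0, -1],
    [[0, -0.97, 0], 0, -1],
    [[0, -0.97, 0], 0, -1],
    [[0, -0.97, 0], 0, -1],
    [[0, -0.97, 0], 0, -1],
    [[0, -0.97, 0], 0, -1],
    [[0, -0.97, 0], 0, -1],
    [[0, -0.97, 0], 0, -1],
  ],
)

```text
t: 18.52
eef_pos: [412.3, -63.0, 364.7]
tcp_rot: [3.142, -0.0, -0.274]
ft_force: [1.0, -0.0, 0.0]
opening: 0.305
grip_force: 30.0
```

Request:
move_arm(
  commands=[
    [[0, -0.97, 0], 0.985, -1],
    [[0, -0.97, 0], 0.985, -1],
    [[-0.1, -0.97, 0], 0.985, -1],
    [[-0.1, -0.97, 0], 0.985, -1],
    [[-0.1, -0.97, 0], 0.985, -1],
    [[-0.1, -0.97, 0], 0, -1],
    [[-0.1, -0.97, 0], 0, -1],
    [[-0.137, -0.97, 0], 0, -1],
    [[0, 0, 0], 0, -1],
    [[0, 0, 0], 0, -1],
  ],
)

```text
t: 19.35
eef_pos: [393.2, -295.4, 364.3]
tcp_rot: [-3.141, 0.0, 0.118]
ft_force: [-0.4, 1.6, -0.7]
opening: 0.31
grip_force: 30.0
```

```bash
python3 - <<'E'
from h import *
p=read_camera("wrist")
s=env.state();print(s["eef_pos"],s["tcp_rot"],s["opening"])
print("nut bottom expected",proj(p,[*s["eef_pos"][:2],s["eef_pos"][2]-186]), "mark",proj(p,[393.7,-294.3,54]), "stub",proj(p,[455.2,-286.8,76]),"tip",proj(p,[455.2-87.4,-286.8-10.5,52]))
save(p,"w3")
for k,z in(("nut_center",s["eef_pos"][2]-186),("feeler_tip",47),("disc_face",54),("mark_spot",54),("gauge",57)):
    for r in search_frame(k,p)[:2]: print(k,r["confidence"],r["at"],ray(p,r["at"],z))
E
```

```text
[ 393.34673612 -294.43990706  364.34737607] [-3.14098125e+00  3.90959744e-04  1.18718177e-01] 0.3116940279910789
nut bottom expected [np.float64(311.72798586584435), np.float64(296.0226197243436)] mark [np.float64(312.46103110298833), np.float64(230.24095749020503)] stub [np.float64(311.9002193624917), np.float64(150.91073888919573)] tip [np.float64(312.43549037712785), np.float64(260.77580735420156)]
nut_center 0.91 [318.6, 303.7] [ 389.8130355  -298.13156372  178.34737607]
feeler_tip 0.59 [312.9, 291.8] [ 338.68026057 -301.08079437   47.        ]
disc_face 0.83 [309.4, 147.6] [ 456.41297437 -284.6758895    54.        ]
mark_spot 0.8 [314.3, 290.8] [ 342.73028844 -301.78514139   54.        ]
gauge 0.61 [315.1, 296.4] [ 339.18055735 -302.8612905    57.        ]
```

View pics/w3.png

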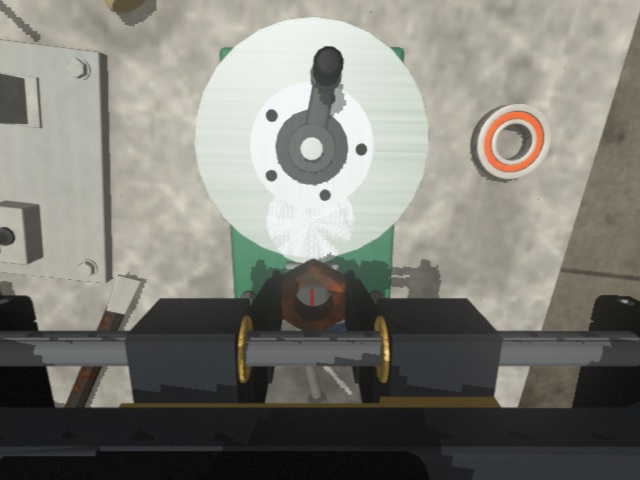

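The nut hangs at about (313,298) and the stub shows at (312,148). The bump lies in front of the feeler. I'll lower the nut.

Request:
move_arm(
  commands=[
    [[0.015, 0, -0.7], 0, -1],
    [[0, 0, -0.7], 0, -1],
    [[0, 0, -0.7], 0, -1],
    [[0, 0, -0.7], 0, -1],
    [[0, 0, -0.7], 0, -1],
    [[0, 0, -0.2], 0, -1],
    [[0, 0, -0.1], 0, -1],
    [[0, 0, -0.05], 0, -1],
    [[0, 0, 0], 0, -1],
    [[0, 0, 0], 0, -1],
  ],
)

```text
t: 20.48
eef_pos: [394.3, -294.5, 250.0]
tcp_rot: [3.14, -0.001, 0.12]
ft_force: [0.2, -0.3, -0.5]
opening: 0.303
grip_force: 30.0
```

Request:
move_arm(
  commands=[
    [[0, 0, -0.02], 0, -1],
    [[0, 0, -0.015], 0, -1],
    [[0, 0, 0], 0, -1],
  ],
)

```text
t: 20.73
eef_pos: [394.1, -294.6, 248.4]
tcp_rot: [3.141, -0.0, 0.12]
ft_force: [-1.1, -0.1, -1.0]
opening: 0.31
grip_force: 30.0
```

Request:
move_arm(
  commands=[
    [[0, 0, -0.015], 0, -1],
    [[0, 0, 0], 0, -1],
  ],
)

```text
t: 20.9
eef_pos: [394.1, -294.6, 247.9]
tcp_rot: [3.141, -0.0, 0.12]
ft_force: [-1.5, 0.1, 5.2]
opening: 0.31
grip_force: 30.0
```

Request:
move_arm(
  commands=[
    [[0, 0, 0], 0, -0.2],
    [[0, 0, 0], 0, -0.1],
    [[0, 0, 0], 0, 0],
    [[0, 0, 0], 0, 0],
    [[0, 0, 0.3], 0, 0],
    [[0, 0, 0.8], 0, 0],
    [[0, 0, 1], 0, 0],
    [[0, 0, 1], 0, 0],
    [[0.1, 0.6, 0.6], 0, 0],
    [[0.1, 1, 0], 0, 0],
    [[0.1, 1, 0], 0, 0],
    [[0.1, 1, 0], 0, 0],
    [[0.1, 1, 0], 0, 0],
    [[0.1, 1, 0], 0, 0],
    [[0.1, 1, 0], 0, 0],
    [[0, 0.5, 0], 0, 0],
    [[0, 0, 0], 0, 0],
    [[0, 0, 0], 0, 0],
  ],
)

```text
t: 22.4
eef_pos: [415.1, -81.1, 359.1]
tcp_rot: [3.141, -0.001, 0.122]
ft_force: [0.4, 0.5, 0.8]
opening: 0.496
grip_force: 0.0
```

```bash
sed -i 's/top2/top3/' rim.py; python3 rim.py | tr ';' '\n' | egrep '^ (1[6-9]|20)|nut'; python3 - <<'E'
from h import *
p=read_camera("top"); print(proj(p,[393.8,-294.3,70]),"->crop",[(a-b)*4 for a,b in zip(proj(p,[393.8,-294.3,70]),(330,190))])
E
```

```text
20 -0.5999999999999943
 160 0.4000000000000057
 165 0.4000000000000057
 170 -0.5999999999999943
 175 2.9000000000000057
 180 4.900000000000006
 185 -6.599999999999994
 190 4.400000000000006
 195 3.4000000000000057
 200 0.9000000000000057
 205 -0.09999999999999432
 nut_center 0.45 [391.5, 261.5] [ 405.45841301 -302.65473578   12.        ] [93.77142857 75.91428571 66.2       ]
[np.float64(391.6629748633685), np.float64(264.56221401849973)] ->crop [np.float64(246.65189945347402), np.float64(298.2488560739989)]
```

View pics/top3.png

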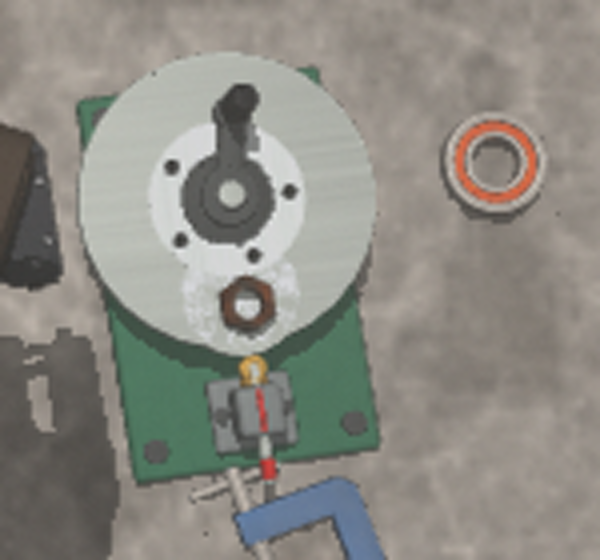

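The nut lies flat at crop (248,304), in line with the roller (252,370) and the scuffed bump. I'll measure its centre and check the rest.

```bash
python3 - <<'E'
from h import *
p=read_camera("top"); im=p["image"].astype(int)
m=((im[...,0]-im[...,2]>18)&(im.max(2)<150)).astype(np.uint8); m[:, :370]=0;m[:250]=0;m[276:]=0;m[:,410:]=0
n,l,st,ce=cv2.connectedComponentsWithStats(m); i=1+st[1:,4].argmax(); c=np.argwhere(l==i)[:,::-1]
(u,r)=cv2.minEnclosingCircle(c.astype(np.float32)); print(st[i],u,r,ray(p,u,64))
for k,q,z in(("white_roll",0,10),("valve",0,28),("bearing",0,8),("nut_center",0,8)):
    for r in search_frame(k,p)[:2]: print(k,np.round(r["at"]),np.round(ray(p,r["at"],z)))
s=env.state();print(s["t"])
E
```

```text
[390 259   9  13  41] (392.1153869628906, 264.8461608886719) 6.217195510864258 [ 393.55496952 -296.19436416   64.        ]
white_roll [148. 219.] [524. 286.  10.]
valve [311. 190.] [ 582. -112.   28.]
bearing [457. 224.] [ 494. -466.    8.]
bearing [387. 249.] [ 437. -293.    8.]
nut_center [395. 262.] [ 405. -311.    8.]
nut_center [159. 264.] [412. 260.   8.]
22.8
```

```bash
python3 -c "
from cell import env
print(env.job_done())"
```

```text
the job is handed in; nothing more can be done
None
```

The job is handed in at about 23 s, and the judge gave no verdict: the disc stands with its high spot about 2° (0.03 rad) from the feeler tip with the handle released, and the rusty nut lies flat about 2 mm from the mark spot.

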